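Gauge a bush and hold the loupe over it at focal height

ROBOT

A 7-joint arm with a two-finger parallel gripper is mounted at the origin on the work surface. World frame = base frame: x ahead of the robot, y to its left, z up, the work surface at z = 0. Lengths are in m, angles in rad, forces in N, time in s.
With the tool pointing down it reaches from about 0.425 to 0.825 m from the base axis. Payload 3.6 kg.
Tool frame: the origin (TCP) lies midway between the tips of the shut fingers; the grasp point (between the pads) lies 19 mm behind it (bot.hold_point_z is the distance from the TCP to the grasp point, in m); z points along the fingers, y is the direction in which the jaws open and shut (so a half turn about z gives the same grasp; the last joint's range is limited). The gripper opens to 93 mm and grips with 3 to 60 N. Pads are 15 mm wide; open, the fingers measure 128 mm over their backs; the gripper's body (75 mm by 188 mm) begins 65 mm behind the grasp point.
Start: joints at [-1.137, 0.615, -0.013, 1.423, 0.008, 1.103, -0.04], TCP at [0.288, 0.582, 0.219] pointing down, gripper open.
Joint ranges: [-3.12, 3.12], [-0.3, 2.06], [-1.34, 1.32], [0.26, 2.42], [-1.36, 4.5], [0.01, 1.98], [-2.84, 2.84]. Speed limits (rad/s): [2.79, 2.79, 3.14, 3.14, 3.14, 3.14, 3.14].

INTERFACE

Orientations are given as a 3x3 rotation matrix whose columns are the frame's x, y, z axes.
In Python, from rig import bot, capture, order, sensors gives the robot as it stands. Calls block until the motion is done:
- bot.reach(position, orientation): joint-space move of the TCP to a pose.
- bot.move_linear(position, ori=None, speed=0.15): straight line of the TCP; ori=None keeps the orientation; speed is the mean speed in m/s.
- bot.set_joints(angles): joint-space move.
- bot.let_go() and bot.grasp(grasp_force=None): open the fingers fully, or close them until they stop; grasp_force is the grip in N (None keeps the last).
- bot.pause(seconds).
- bot.solve_ik(position, orientation): joint angles nearest the present ones, or None.
- capture(name): name is "side" or "top"; returns a dict with "img" (400x640x3 uint8, red, green, blue), "camera_matrix" (3x3 intrinsics, pixels), "rvec" (rotation vector, rad) and "tvec" (3), from world to camera coordinates, as OpenCV has them. Camera axes: x right, y down, z forward; pixel columns grow to the right and rows downward; lengths in m; the calibration is good to about 2 mm. A picture is of the moment at which its call begins. There is no depth.
A pose or a line that the arm cannot do raises bot.Unreachable and nothing moves.
- order.job_done(): hands the job in, once; it reports no verdict.
Readings, each from a call of its own:
- sensors.get_time_s(): time.
- sensors.get_qpos(): joint angles.
- sensors.get_dq(): joint speeds.
- sensors.get_effort(): joint torques, N m.
- sensors.get_tool_pos(): TCP position.
- sensors.get_tool_rot(): TCP orientation.
- sensors.get_ft_force(): force on the tool from outside, world axes, zero at the start.
- sensors.get_ft_torque(): the same for the moment, N m.
- sensors.get_finger_gap(): finger opening in m.
Only numpy, scipy, OpenCV 4.12 (cv2) and the standard library are available. Lean on these libraries where they do the work, as an engineer would, in place of code of your own. Each camera call takes 0.05 s, during which the arm holds its last target.

TASK

First slide the bench caliper's moving jaw shut until the bush is pinched firmly between both jaws, and leave the jaw shut. Then take the loupe by its handle from its rest and hold it level, its lens centred over the bush and at the height of the brass pointer collar on the caliper's post, touching nothing; finish while still holding it there. Keep the bush upright, leave the collar at its height, and do not push the small carton, bearing ring, coupling or wrench out of place.

Things in the scene. Friction and masses are not known exactly. Their poses are not given: they have to be found in the camera images.
- caliper: bench caliper fixed to the bench: dark steel bed 12 mm thick, x from -55 to 55, y from -80 to 150 mm, with two steel jaws whose tops are 34 mm above the bench. Origin on the bench under the measuring place; y runs along the bed from the fixed jaw (face at y = -18 mm) to the sliding jaw; x towards the beam (at x = 34 mm, 28 mm high) on one edge; z up.
- jaw (a joint): travel of the sliding jaw towards the fixed jaw, along the caliper's -y (m): 0 fully open; the faces are 0.086 minus this apart, so it is tight on the 36 mm bush, pushed against the fixed jaw, at 0.050. It stays where it is left, and takes about 2 N to move (1 to 2 N more while it slides the bush along).
- jaw_tab (a point): point on the sliding jaw's upright thumb tab, a dark steel plate 12 mm thick (along the caliper's y), 22 mm wide (along x), from 31 to 84 mm above the bench; this point is on its axis 66 mm above the bench. The tab stands 60 mm behind the jaw's face; carriage below it is at most 38 mm high.
- bush_top (a point): centre of the top face of the part: a loose turned steel bush standing upright on the caliper bed between the jaws, flange 36 mm across and 16 mm tall, hub 24 mm across above it, 28 mm tall in all; about 160 g, z up.
- lens (a point): centre of the loupe's round lens (ring 64 mm across, 10 mm thick); its z axis is square to the lens, its x axis points from the handle to the lens. The ring's axis is 85 mm from the grip point.
- loupe_grip (a point): centre of the loupe's handle, half-way up and near the balance point: black bar 115 mm long (x from -65 to +50 mm of this point), 14 mm wide (y), 18 mm high (z), the lens beyond the +x end at the same height. About 90 g. It lies level in the rest, this point about 54 mm above the bench, and lifts straight up.
- rest: wooden rest fixed to the bench that carries the loupe: foot 112 x 56 x 12 mm, two notched uprights 88 mm apart (12 mm thick, 38 mm wide, 57 mm tall, notch floor at 45 mm) under the two ends of the handle, free between them. Origin under its middle, x along the handle.
- mark (a point): focal-height mark: centre of a small brass collar (20 mm across, 8 mm tall, with a short pointer) on a 10 mm round upright post, 200 mm tall, at x = 36, y = -62 mm of the caliper. The collar's height, different each time (115 to 165 mm above the bench), is the height at which the lens centre is to be held.
- seal_tray: red plastic tray fixed to the bench, 150 x 110 x 40 mm tall, with two white seal rings in it; it stands on the other side of the caliper from the loupe; origin under its middle
- coupling: brass stepped coupling standing on the bench, 44 mm across, 34 mm tall; origin under its middle
- carton: small cardboard box, 75 x 50 x 32 mm tall; origin under its middle
- bearing: steel bearing ring lying flat, 52 mm across, 16 mm tall; origin under its middle
- wrench: open-ended wrench lying on the bench; origin under its middle
Mind the look-alikes: they are no part of the job. What is shaped like the part that bears lens but turquoise is not meant.

How it is judged:
On the way, in this order (a step that is already met when the one before it is completed fails the run):
1. the sliding jaw presses on the bush, which is tight against the fixed jaw (over 3 N) (value of joint jaw above 0.0483 m and contact force between jaw and bush above 3 N), for 0.1 s.
2. the loupe is in the fingers, lifted clear of its rest (contact force between the fingers and loupe above 1 N and contact force between loupe and rest below 0.1 N and contact force between loupe and caliper below 0.1 N and contact force between loupe and bush below 0.1 N and height (world z) of lens above 0.08 m), for 0.2 s.
At the end, for the whole second after the job is handed in: The loupe is held still in the fingers, touching nothing else, level within 0.12 rad, lens centre within 12 mm of over the bush's axis and within 7 mm of the collar's height; the jaw is still shut (travel over 47.8 mm) on the bush, which stands upright on the bed between the jaws (contact force between the fingers and loupe above 1 N and contact force between loupe and rest below 0.1 N and contact force between loupe and caliper below 0.1 N and contact force between loupe and bush below 0.1 N and value of joint jaw above 0.0478 m and horizontal distance between lens and bush_top below 0.012 m and z of lens in the frame of mark between -0.007 and 0.007 m and angle between lens's own z axis and vertical below 0.12 rad and linear speed of loupe below 0.03 m/s and angle between bush_top's own z axis and vertical below 0.1 rad and height (world z) of bush_top below 0.045 m and horizontal distance between bush_top and caliper below 0.02 m); the arm keeps its last pose, push and grip.
It fails at once if the bush tips over (angle between bush_top's own z axis and vertical above 0.35 rad).
It fails at once if the collar is moved on its post by more than 4 mm (distance of mark from where it was at the start of the episode above 0.004 m).
It fails at once if the carton, bearing ring, coupling or wrench is moved by more than 20 mm (distance of any of coupling, carton, bearing, wrench from where it was at the start of the episode above 0.02 m).
It also fails if it takes over 66 s, if anything falls off the work surface, if the arm or the gripper's body presses on something with over 40 N, if the wrist force passes 120 N, or if a joint passes its speed limit or range.

## Working session

There is one attempt and no reset: what is moved stays moved. The work goes in short steps, each a Python script; the robot and the scene stay as the last script left them, time stands still between calls to the robot, and variables do not carry over. Pictures are saved under pics/ and viewed, and the job is handed in when it is done.

```bash
ls; mkdir -p pics; python3 - <<'E'
from rig import bot,capture,order,sensors
import cv2,numpy as np
for n in("side","top"):
    c=capture(n); cv2.imwrite(f"pics/{n}0.png",c["img"][:,:,::-1])
    R=cv2.Rodrigues(np.array(c["rvec"]))[0]; print(n,np.round(c["camera_matrix"],1).tolist(),np.round(-R.T@np.array(c["tvec"]).ravel(),3),np.round(R,2).tolist())
print(sensors.get_time_s(),sensors.get_tool_rot(),bot.hold_point_z)
E
```

```text
pics
side [[483.1, 0.0, 321.6], [0.0, 483.1, 198.3], [0.0, 0.0, 1.0]] [ 0.017 -0.52   0.957] [[0.78, -0.63, 0.02], [-0.47, -0.59, -0.66], [0.42, 0.5, -0.75]]
top [[385.0, 0.0, 318.7], [0.0, 385.0, 203.1], [0.0, 0.0, 1.0]] [0.408 0.048 0.953] [[0.01, -1.0, 0.01], [-0.99, -0.01, -0.13], [0.13, -0.01, -0.99]]
0.1 [[-8.96157310e-01  4.43735348e-01 -1.00873432e-03]
 [ 4.43736494e-01  8.96154910e-01 -2.07385545e-03]
 [-1.62607565e-05 -2.30611295e-03 -9.99997341e-01]] 0.0188
```

View pics/side0.png

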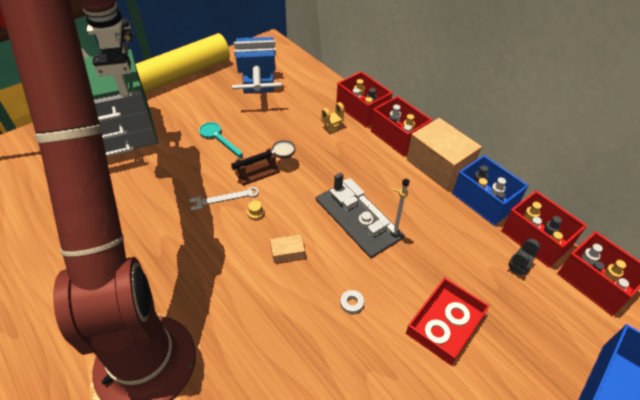

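View pics/top0.png

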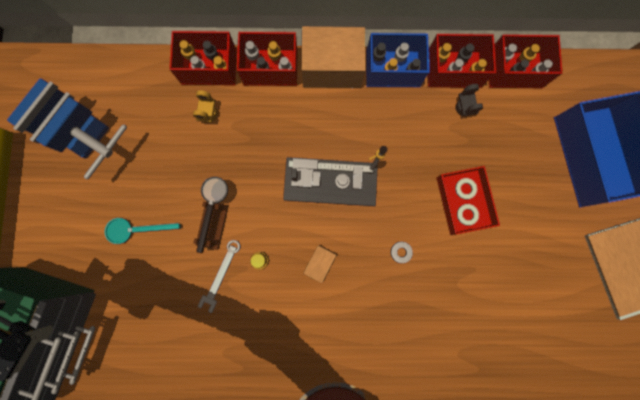

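The top view shows the caliper bed at (285–377, 157–205), the bush near (342,181) and the post at right with the collar near (378,155). The loupe in its rest is at (210,210). A turquoise loupe lies at (140,230), which is the look-alike. I'm enlarging both views to confirm.

```bash
python3 - <<'E'
import cv2
t=cv2.imread("pics/top0.png");s=cv2.imread("pics/side0.png")
def crop(i,x0,y0,x1,y1,k,n): cv2.imwrite(n,cv2.resize(i[y0:y1,x0:x1],None,fx=k,fy=k,interpolation=cv2.INTER_CUBIC))
crop(t,280,135,400,215,6,"pics/t_cal.png")
crop(t,185,165,265,255,6,"pics/t_lou.png")
crop(s,310,165,420,260,7,"pics/s_cal.png")
crop(s,190,115,310,195,6,"pics/s_lou.png")
E
```

```text
(no output)
```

View pics/t_cal.png

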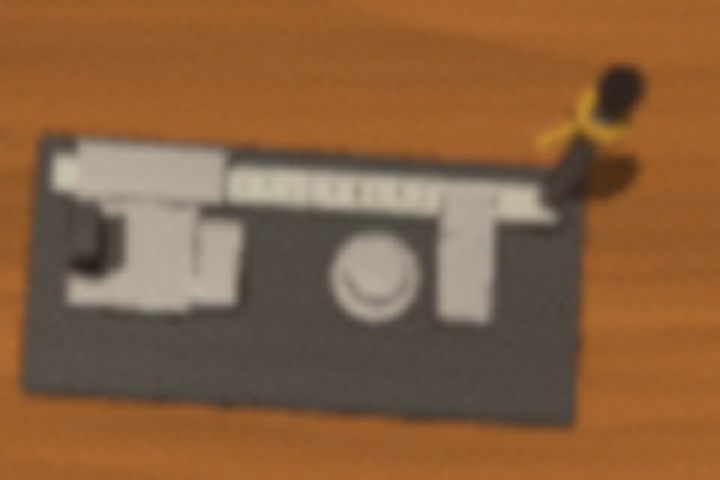

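View pics/s_cal.png

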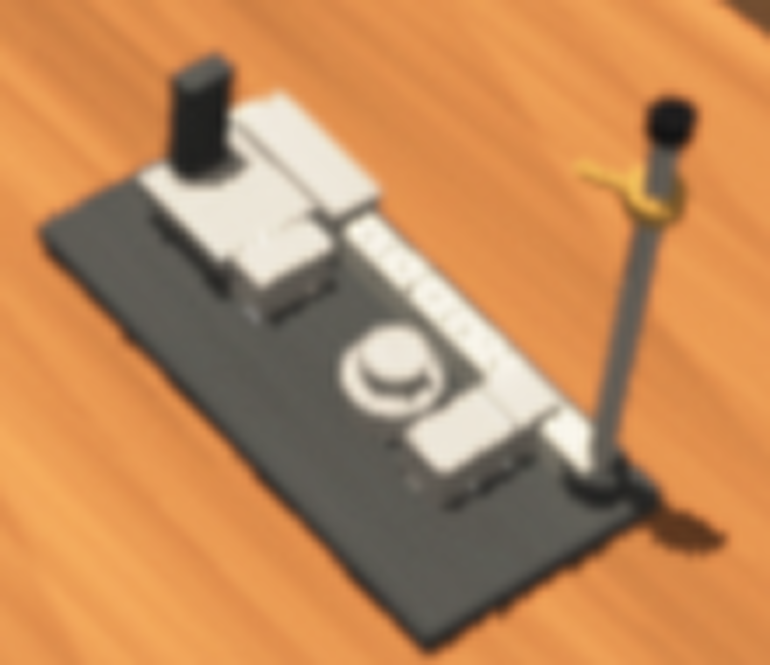

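View pics/t_lou.png

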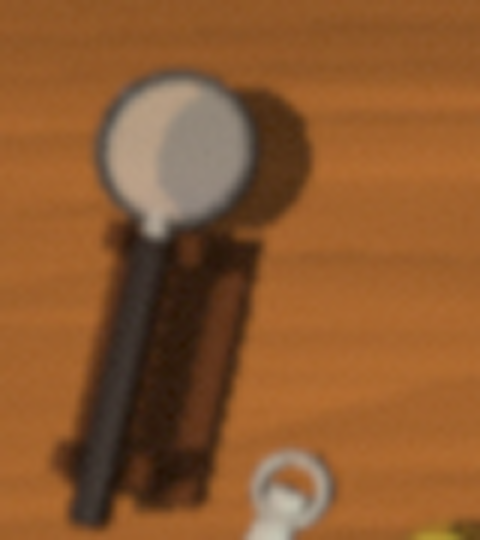

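View pics/s_lou.png

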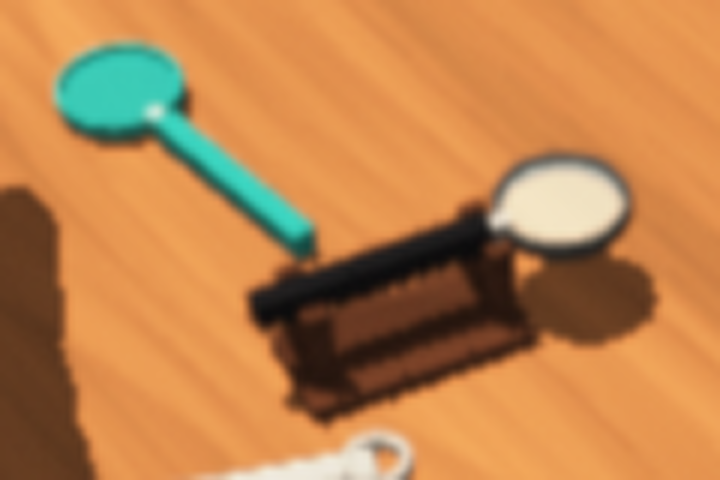

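Candidates for the loupe: the turquoise one lying at side (210,130)/top (118,231), and the black-handled one in the wooden rest at side (262,163)/top (210,210). The crop confirms that the black one with the clear lens is in the rest, so that's the one to take. Next I'll measure.

```bash
cat > h.py <<'E'
import cv2,numpy as np
def cam(c):
    R=cv2.Rodrigues(np.array(c["rvec"],float))[0];t=np.array(c["tvec"],float).ravel();return np.array(c["camera_matrix"],float),R,-R.T@t
def ray(c,uv):
    K,R,o=cam(c);d=R.T@np.linalg.inv(K)@np.array([uv[0],uv[1],1.]);return o,d/np.linalg.norm(d)
def onz(c,uv,z):
    o,d=ray(c,uv);return o+d*(z-o[2])/d[2]
def tri(c1,p1,c2,p2):
    o1,d1=ray(c1,p1);o2,d2=ray(c2,p2)
    s=np.linalg.lstsq(np.array([d1,-d2]).T,o2-o1,rcond=None)[0]
    a=o1+s[0]*d1;b=o2+s[1]*d2;return (a+b)/2,np.linalg.norm(a-b)
def proj(c,P):
    return cv2.projectPoints(np.array(P,float).reshape(-1,3),np.array(c["rvec"],float),np.array(c["tvec"],float),np.array(c["camera_matrix"],float),None)[0].reshape(-1,2)
E
cat > m.py <<'E'
from rig import bot,capture,order,sensors
from h import *
T=capture("top");S=capture("side")
def hsv(c): return cv2.cvtColor(c["img"],cv2.COLOR_RGB2HSV)
def roi(c,x0,y0,x1,y1):
    m=np.zeros(c["img"].shape[:2],np.uint8);m[y0:y1,x0:x1]=255;return m
# bed corners
def fitcal(c,R_,name,crn):
    h=hsv(c); m=((h[...,1]<90)).astype(np.uint8)*255&roi(c,*R_)
    m=cv2.morphologyEx(m,cv2.MORPH_OPEN,np.ones((5,5)))
    cv2.imwrite(f"pics/m_{name}.png",cv2.resize(m[R_[1]:R_[3],R_[0]:R_[2]],None,fx=5,fy=5))
    g=cv2.cvtColor(c["img"],cv2.COLOR_RGB2GRAY)
    p=cv2.cornerSubPix(g,np.array(crn,np.float32).reshape(-1,1,2),(4,4),(-1,-1),(cv2.TERM_CRITERIA_EPS+cv2.TERM_CRITERIA_MAX_ITER,50,.01)).reshape(-1,2)
    return p
loc={"tl":(55,150),"bl":(-55,150),"br":(-55,-80),"tr":(55,-80)}
pt=fitcal(T,(275,140,395,215),"t",[(286.7,157.5),(283.7,200.3),(375.5,205.8),(377.5,162.5)])
print(pt)
A=np.array([onz(T,p,.012)[:2] for p in pt]);L=np.array([loc[k] for k in("tl","bl","br","tr")])/1e3
print(A.round(4).tolist(),[round(float(np.linalg.norm(A[i]-A[(i+1)%4])),4) for i in range(4)])
ps=fitcal(S,(305,160,420,265),"s",[(315.7,198.3),(371.3,258),(403.5,237)])
B=np.array([onz(S,p,.012)[:2] for p in ps]);print(ps,B.round(4).tolist())
def rig2(L,A):
    lc,ac=L.mean(0),A.mean(0);U,_,V=np.linalg.svd((L-lc).T@(A-ac));R=V.T@np.diag([1,np.linalg.det(V.T@U.T)])@U.T
    return R,ac-R@lc
for n,(l,a) in {"top":(L,A),"side":(L[[1,2,3]],B),"both":(np.r_[L,L[[1,2,3]]],np.r_[A,B])}.items():
    R,t=rig2(l,a);print(n,"orig",t.round(4),"yaw",round(np.arctan2(R[1,0],R[0,0]),4),"res",np.abs((R@l.T).T+t-a).max().round(4))
np.savez("cal.npz",R=R,t=t)
# collar
for c,r,n in((T,(368,140,392,165),"t"),(S,(388,180,412,202),"s")):
    h=hsv(c);m=((h[...,0]>18)&(h[...,0]<32)&(h[...,1]>120)).astype(np.uint8)*255&roi(c,*r)
    x,y,w,hh=r[0],r[1],r[2]-r[0],r[3]-r[1]
    o=np.hstack([c["img"][r[1]:r[3],r[0]:r[2]],np.repeat(m[r[1]:r[3],r[0]:r[2],None],3,2)])
    cv2.imwrite(f"pics/col_{n}.png",cv2.resize(o,None,fx=14,fy=14,interpolation=cv2.INTER_NEAREST)[:,:,::-1])
    print(n,np.argwhere(m)[:,::-1].mean(0))
post=R@np.array([.036,-.062])+t;print("post",post)
for z in (.0,.115,.13,.14,.15,.165,.2):print(z,proj(T,[*post,z]).round(1),proj(S,[*post,z]).round(1))
for s in((T,(342.5,179.5)),):print("bush",onz(*s,.040))
E
python3 m.py
```

```text
[[288.3135  160.84724]
 [282.45435 199.69016]
 [375.45584 205.93678]
 [377.5     162.5    ]]
[[0.638, 0.1182], [0.5398, 0.131], [0.5259, -0.0984], [0.6355, -0.1049]] [0.099, 0.2298, 0.1098, 0.2232]
[[314.40292 197.127  ]
 [370.5133  258.54346]
 [405.3206  237.49846]] [[0.5358, 0.1266], [0.5199, -0.1049], [0.6282, -0.1126]]
top orig [ 0.5832 -0.0235] yaw -0.0464 res 0.0071
side orig [ 0.5798 -0.0284] yaw -0.0733 res 0.0013
both orig [ 0.5815 -0.0254] yaw -0.0576 res 0.0071
t [378.2 155.4]
s [400.  191.2]
post [ 0.61388735 -0.0894042 ]
0.0 [[370.7 172. ]] [[393.8 237.3]]
0.115 [[378.  161.1]] [[400.2 207.3]]
0.13 [[379.1 159.4]] [[401.1 203. ]]
0.14 [[379.9 158.3]] [[401.7 200.1]]
0.15 [[380.6 157.2]] [[402.4 197.2]]
0.165 [[381.8 155.4]] [[403.3 192.7]]
0.2 [[384.8 151. ]] [[405.7 181.9]]
bush [ 0.58614001 -0.01528478  0.04      ]
```

The sub-pixel refinement slipped at the top-left corner, and the side-view corners look like the bed's lower edge (z=0), which would explain the 8 mm disagreement. I'll redo this with the right heights and look at the collar.

```bash
cat > m2.py <<'E'
exec(open("m.py").read().split("# bed corners")[0])
m=None
exec(open("m.py").read().split("# bed corners")[1].split("pt=fitcal")[0])
pt=fitcal(T,(275,140,395,215),"t",[(283.7,200.3),(375.5,205.8),(377.5,162.5)])
ps=fitcal(S,(305,160,420,265),"s",[(315.7,198.3),(371.3,258),(403.5,237)])
L=np.array([loc[k] for k in("bl","br","tr")])/1e3
def rig2(L,A):
    lc,ac=L.mean(0),A.mean(0);U,_,V=np.linalg.svd((L-lc).T@(A-ac));R=V.T@np.diag([1,np.linalg.det(V.T@U.T)])@U.T
    return R,ac-R@lc
A=np.array([onz(T,p,z)[:2] for p,z in zip(pt,(.006,.006,.012))])
B=np.array([onz(S,p,0)[:2] for p in ps])
for n,l,a in(("top",L,A),("side",L,B),("both",np.r_[L,L],np.r_[A,B])):
    R,t=rig2(l,a);print(n,"orig",t.round(4),"yaw",round(np.arctan2(R[1,0],R[0,0]),4),"res",np.abs((R@l.T).T+t-a).max().round(4))
np.savez("cal.npz",R=R,t=t)
w=lambda x,y,z:[*(R@np.array([x,y])+t),z]
def draw(c,x0,y0,x1,y1,k,fn):
    i=cv2.resize(c["img"][y0:y1,x0:x1],None,fx=k,fy=k,interpolation=cv2.INTER_CUBIC)[:,:,::-1].copy()
    P=[w(x,y,.012) for x,y in((.055,.15),(-.055,.15),(-.055,-.08),(.055,-.08))]
    f=lambda P:(((proj(c,P)+.5-[x0,y0])*k)*8).astype(int)
    cv2.polylines(i,[f(P)],True,(255,0,0),1,cv2.LINE_AA,3)
    cv2.polylines(i,[f([[*p[:2],0] for p in P])],True,(255,255,0),1,cv2.LINE_AA,3)
    cv2.polylines(i,[f([w(.036,-.062,z) for z in(.012,.2)])],False,(0,0,255),1,cv2.LINE_AA,3)
    for y,x in((-.018,0),(.068,0),(.128,0)):
        cv2.polylines(i,[f([w(-.02,y,.034),w(.02,y,.034)])],False,(0,255,0),1,cv2.LINE_AA,3)
    for z in(.115,.125,.135,.145,.155,.165):
        q=f([w(.036,-.062,z)])[0];cv2.circle(i,q.tolist(),16,(0,0,255) if z!=.145 else (0,255,0),-1,cv2.LINE_AA,3)
    cv2.imwrite(fn,i)
draw(T,275,135,395,215,6,"pics/ov_t.png");draw(S,305,165,420,265,6,"pics/ov_s.png")
print("tab world",w(0,.128,.066))
E
python3 m2.py
```

```text
top orig [ 0.5864 -0.022 ] yaw -0.063 res 0.001
side orig [ 0.5867 -0.0222] yaw -0.0733 res 0.0033
both orig [ 0.5866 -0.0221] yaw -0.0682 res 0.0034
tab world [np.float64(0.5952769649104053), np.float64(0.10561832454563311), 0.066]
```

View pics/ov_t.png

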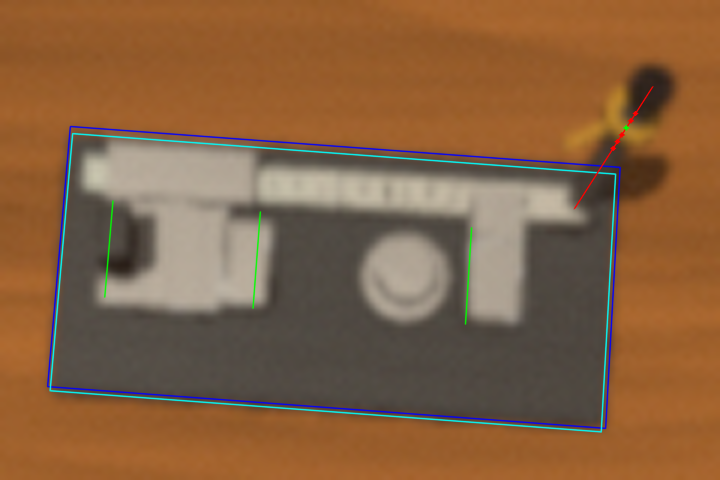

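View pics/ov_s.png

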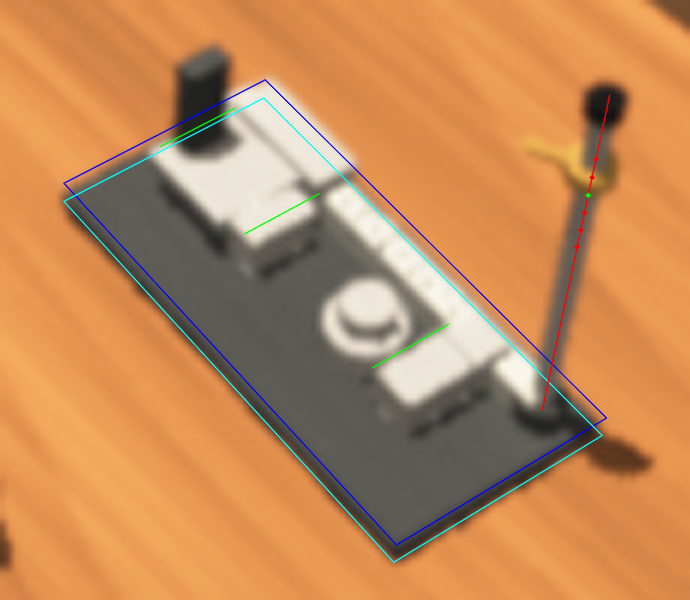

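View pics/col_s.png

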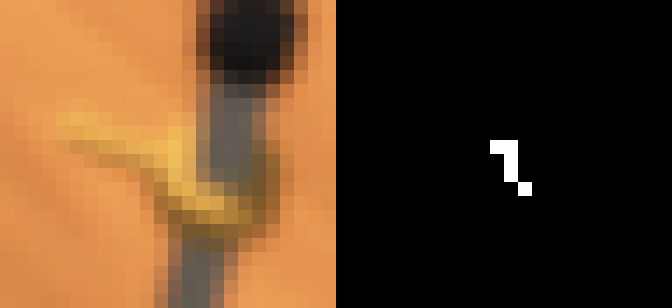

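View pics/col_t.png

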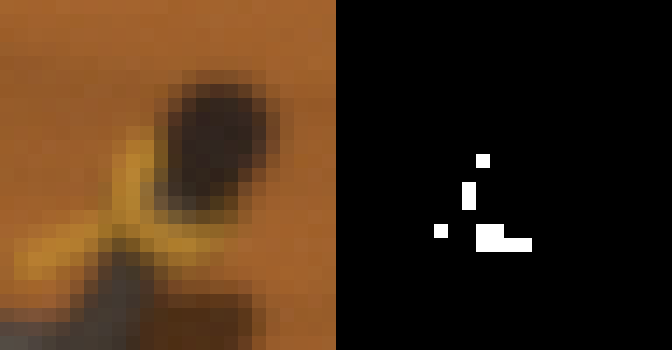

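```bash
cat > m3.py <<'E'
from rig import bot,capture,order,sensors
from h import *
T=capture("top");S=capture("side")
th=-.063;R=np.array([[np.cos(th),-np.sin(th)],[np.sin(th),np.cos(th)]]);t=np.array([.5865,-.022]);np.savez("cal.npz",R=R,t=t)
inv=lambda P:(R.T@(P[:2]-t)).round(4)
print("collar tri",tri(T,(380.1,153.3),S,(403.2,191.7)),"post",R@[.036,-.062]+t)
print("cap tri",tri(T,(651/6+275-.5,88/6+135-.5),S,(606/6+305-.5,104/6+165-.5)))
p=onz(S,(203/6+305-.5,58/6+165-.5),.084);print("tab top from side",p,inv(p))
print("tab pred top",proj(T,[*(R@[0,.128]+t),.084]),"->crop",(proj(T,[*(R@[0,.128]+t),.084])+.5-[275,135])*6)
# bush: flange outline top (z=.028) via bright mask
for c,r,n in((T,(333,170,352,192),"t"),(S,(355,208,376,228),"s")):
    i=c["img"][r[1]:r[3],r[0]:r[2]]
    cv2.imwrite(f"pics/bush_{n}.png",cv2.resize(i,None,fx=20,fy=20,interpolation=cv2.INTER_NEAREST)[:,:,::-1])
    m=(i.min(2)>(110)).astype(np.uint8)
    print(n,i.min(2)[i.shape[0]//2])
p=onz(T,(408/6+275-.5,265/6+135-.5),.040);print("bush top T hub",p,inv(p))
p=onz(T,(405/6+275-.5,277/6+135-.5),.028);print("bush T flange",p,inv(p))
p=onz(S,(371/6+305-.5,302/6+165-.5),.040);print("bush S hub",p,inv(p))
# loupe
for c,r,n in((T,(190,170,235,260),"t"),(S,(225,130,305,190),"s")):
    h=cv2.cvtColor(c["img"],cv2.COLOR_RGB2HSV)
    k=8
    cv2.imwrite(f"pics/lo_{n}.png",cv2.resize(c["img"][r[1]:r[3],r[0]:r[2]],None,fx=k if n=="s" else 6,fy=k if n=="s" else 6,interpolation=cv2.INTER_CUBIC)[:,:,::-1])
E
python3 m3.py
```

```text
collar tri (array([ 0.61846522, -0.08592153,  0.16237854]), np.float64(0.0013369467905713765)) post [ 0.61852516 -0.0861435 ]
cap tri (array([ 0.61843494, -0.08643067,  0.19485936]), np.float64(0.001318196613302467))
tab top from side [0.59111755 0.10012386 0.084     ] [-0.0031  0.1222]
tab pred top [[291.20248746 171.84361737]] ->crop [[100.21492476 224.0617042 ]]
t [ 66  77 114 136 130 133 149 154 155 154 152 151 150 140 124 128 113  83
  66]
s [ 83  83  85 125 196 207 163 131 150 180 193 196 195 187 160 138 178 186
 130  93  93]
bush top T hub [ 0.58818493 -0.01528874  0.04      ] [0.0013 0.0068]
bush T flange [ 0.5855762  -0.01488433  0.028     ] [-0.0014  0.007 ]
bush S hub [ 0.58443944 -0.01657728  0.04      ] [-0.0024  0.0053]
```

View pics/lo_t.png

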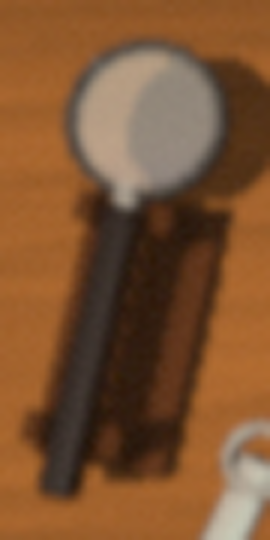

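View pics/lo_s.png

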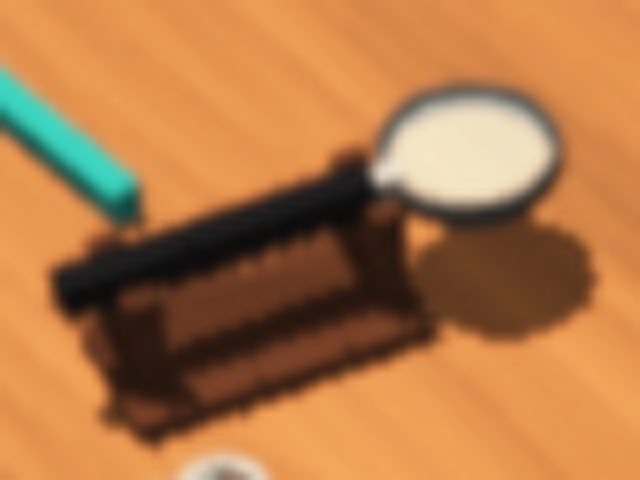

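The triangulated collar (0.618,−0.086, z 0.162) agrees with the post position predicted from the caliper pose to under 1 mm. The ray from the side view onto the tab's top puts the tab at caliper y≈0.122, so the jaw is open apart from about 5 mm. Now I'll measure the loupe and go for the tab.

```bash
cat > m4.py <<'E'
from rig import bot,capture,order,sensors
from h import *
T=capture("top");S=capture("side")
d=np.load("cal.npz");R,t=d["R"],d["t"]
P,e=tri(T,(214.3,189.3),S,(283.1,148.75));print("lens",P,e)
lt=onz(T,(214.3,189.3),.057);ls=onz(S,(283.1,148.75),.054);ht=onz(T,(199.5,251.5),.060);hs=onz(S,(70/8+225-.5,285/8+130-.5),.054)
print("lens T,S",lt,ls,"end T,S",ht,hs,"len",np.linalg.norm(lt-ht),np.linalg.norm(ls-hs))
for n,uv,z in(("coupling",(258,261),.034),("wrench ring",(233,246),.005),("carton",(321,263),.032)):print(n,onz(T,uv,z))
E
python3 m4.py
cat > jaw1.py <<'E'
from rig import bot,capture,order,sensors
from h import *
d=np.load("cal.npz");R,t=d["R"],d["t"]
cy=np.r_[R[:,1],0];cz=np.array([0,0,-1.]);ori=np.array([np.cross(cy,cz),cy,cz]).T
p=R@[-.001,.1235]+t
bot.reach([*p,.20],ori);print(sensors.get_tool_pos(),sensors.get_time_s(),sensors.get_ft_force())
for n in("side","top"):cv2.imwrite(f"pics/{n}1.png",capture(n)["img"][:,:,::-1])
E
python3 jaw1.py
```

```text
lens [0.55741473 0.28995814 0.05077053] 0.001701048308331823
lens T,S [0.55707664 0.28780474 0.057     ] [0.55479765 0.28756188 0.054     ] end T,S [0.41163444 0.31489451 0.06      ] [0.41490532 0.31752826 0.054     ] len 0.14797394911354894 0.14306589208777817
coupling [0.39038015 0.18401115 0.034     ]
wrench ring [0.42570689 0.25030229 0.005     ]
carton [0.38656267 0.0354058  0.032     ]
[0.59308178 0.10301814 0.20004713] 2.55 [ 0.08729337  0.55254342 -0.40362698]
```

View pics/side1.png

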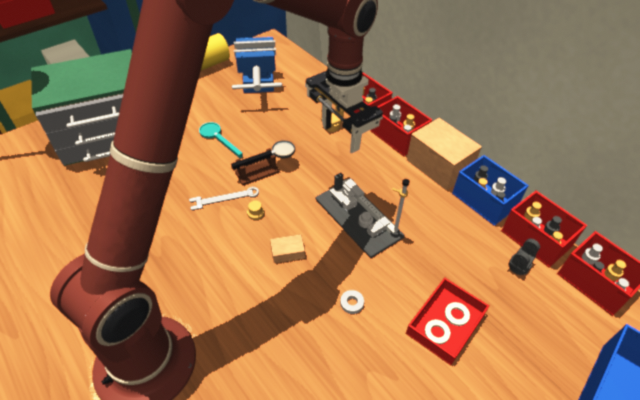

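The arm is above the tab with the fingers straddling it, at side (350,130) over the tab at (338,180), and nothing was touched. Next I descend, pinch the tab and push in small steps while watching the force.

```bash
cat > jaw2.py <<'E'
from rig import bot,capture,order,sensors
from h import *
d=np.load("cal.npz");R,t=d["R"],d["t"]
p=sensors.get_tool_pos();yd=R[:,1]
bot.move_linear([p[0],p[1],.050],speed=.1)
print("down",sensors.get_tool_pos(),sensors.get_ft_force())
bot.grasp(25);print("gap",sensors.get_finger_gap(),sensors.get_tool_pos(),sensors.get_ft_force(),sensors.get_time_s())
p=np.array(sensors.get_tool_pos())
bot.move_linear([*(p[:2]-yd*.030),p[2]],speed=.05)
print("moved 30",sensors.get_ft_force(),sensors.get_finger_gap(),sensors.get_time_s())
for n in("side","top"):cv2.imwrite(f"pics/{n}2.png",capture(n)["img"][:,:,::-1])
E
python3 jaw2.py; python3 -c "
import cv2;a=cv2.imread('pics/side2.png')[110:270,290:450];cv2.imwrite('pics/side2c.png',cv2.resize(a,None,fx=3.7,fy=3.7,interpolation=cv2.INTER_CUBIC))"
```

```text
down [0.59357482 0.10290632 0.05063161] [0.32797111 0.96702932 0.42500466]
gap 0.011558896064458002 [0.59303094 0.10194496 0.04995302] [-0.55182066 -1.03920541  0.41914636] 5.525
moved 30 [ 0.23573282 -1.88205553 -0.51078027] 0.011673502841575836 6.2917
```

View pics/side2c.png

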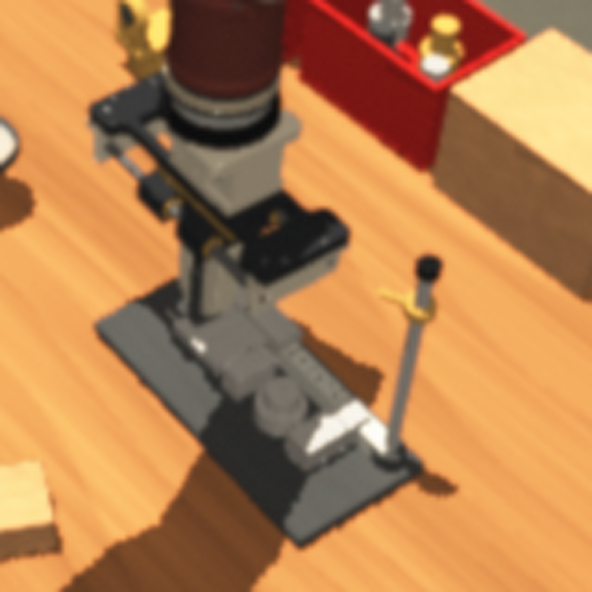

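The tab is pinched (gap 11.6 mm against a 12 mm plate) and the jaw has moved close to the bush, with the bush upright at crop (280,405). I'll continue in short steps.

```bash
cat > jaw3.py <<'E'
from rig import bot,capture,order,sensors
from h import *
d=np.load("cal.npz");R,t=d["R"],d["t"];yd=R[:,1]
p=np.array(sensors.get_tool_pos());f0=np.array(sensors.get_ft_force())[:2]@yd
s=0
while s<.026:
    s+=.002 if s<.010 else .001
    bot.move_linear([*(p[:2]-yd*s),p[2]],speed=.03)
    f=np.array(sensors.get_ft_force())[:2]@yd;q=np.array(sensors.get_tool_pos())
    print(round(s,4),"f",round(f,2),"caly",round((R.T@(q[:2]-t))[1],4),"gap",round(sensors.get_finger_gap(),4))
    if f>10: break
bot.pause(.3);f=np.array(sensors.get_ft_force());print(f,sensors.get_time_s())
for n in("side","top"):cv2.imwrite(f"pics/{n}3.png",capture(n)["img"][:,:,::-1])
E
python3 jaw3.py; python3 -c "
import cv2;a=cv2.imread('pics/side3.png')[170:260,300:430];cv2.imwrite('pics/side3c.png',cv2.resize(a,None,fx=6,fy=6,interpolation=cv2.INTER_CUBIC))"
```

```text
0.002 f -0.04 caly 0.0911 gap 0.0121
0.004 f 1.24 caly 0.0893 gap 0.0118
0.006 f 2.4 caly 0.0866 gap 0.0117
0.008 f 1.42 caly 0.0843 gap 0.0116
0.01 f 1.99 caly 0.0825 gap 0.012
0.011 f 2.23 caly 0.0818 gap 0.0119
0.012 f 2.24 caly 0.0806 gap 0.0119
0.013 f 2.16 caly 0.0795 gap 0.0116
0.014 f 1.74 caly 0.0784 gap 0.0119
0.015 f 1.77 caly 0.0775 gap 0.0118
0.016 f 2.82 caly 0.0764 gap 0.012
0.017 f 3.5 caly 0.0761 gap 0.012
0.018 f 5.48 caly 0.0761 gap 0.0117
0.019 f 6.82 caly 0.076 gap 0.012
0.02 f 8.08 caly 0.076 gap 0.0117
0.021 f 9.02 caly 0.076 gap 0.0116
0.022 f 9.32 caly 0.076 gap 0.0118
0.023 f 11.75 caly 0.0759 gap 0.0119
[ 2.6240219  11.26675068 -0.61391103] 11.2083
```

View pics/side3c.png

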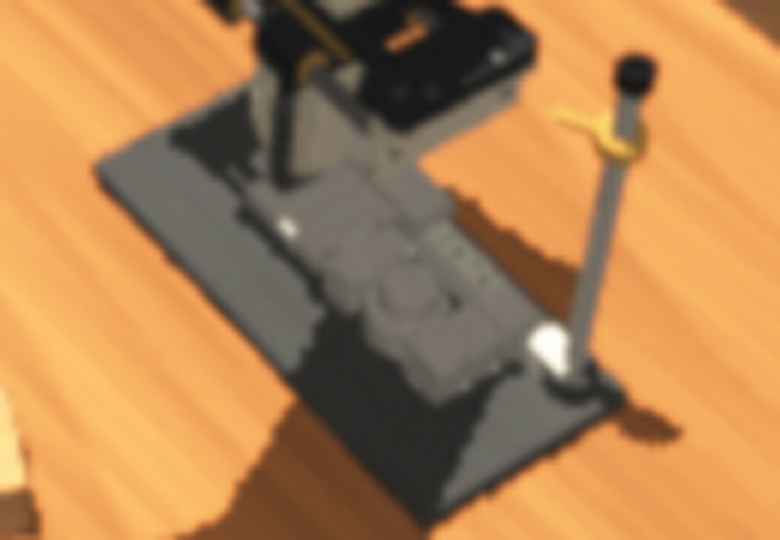

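The jaw stopped at caliper y 0.076 while the push rose steadily to about 11.5 N, so the bush is tight against the fixed jaw. I'll release, lift and verify.

```bash
cat > jaw4.py <<'E'
from rig import bot,capture,order,sensors
from h import *
bot.let_go();print(sensors.get_finger_gap(),sensors.get_ft_force())
p=sensors.get_tool_pos();bot.move_linear([p[0],p[1],.20],speed=.2)
bot.reach([.50,.25,.25],sensors.get_tool_rot())
print(sensors.get_time_s(),sensors.get_tool_pos(),sensors.get_ft_force())
for n,r in(("side",(300,165,430,260)),("top",(275,140,395,215))):
    i=capture(n)["img"][:,:,::-1];cv2.imwrite(f"pics/{n}4.png",i)
    cv2.imwrite(f"pics/{n}4c.png",cv2.resize(i[r[1]:r[3],r[0]:r[2]],None,fx=6,fy=6,interpolation=cv2.INTER_CUBIC))
E
python3 jaw4.py
```

```text
0.0928905661022754 [-0.12212147 -0.00971043 -0.48846063]
14.45 [0.50079399 0.2477303  0.24912377] [ 0.10529273 -1.26656587  0.02495931]
```

View pics/side4c.png

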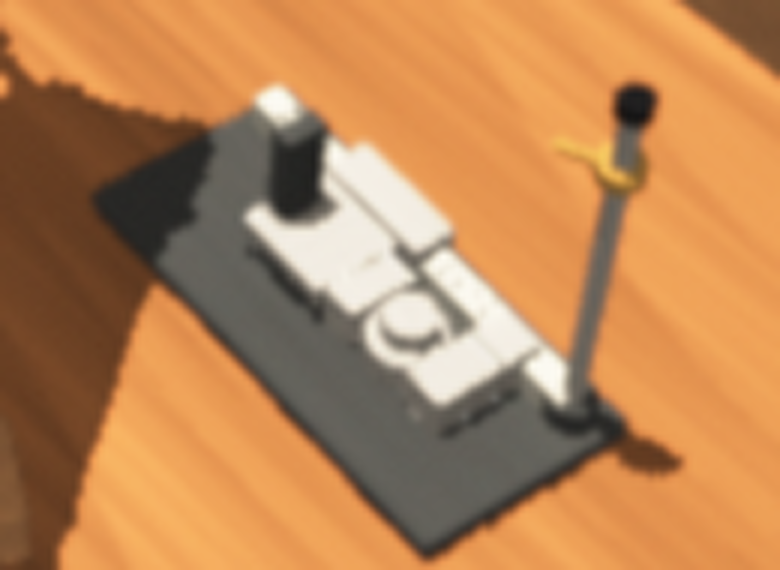

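View pics/top4c.png

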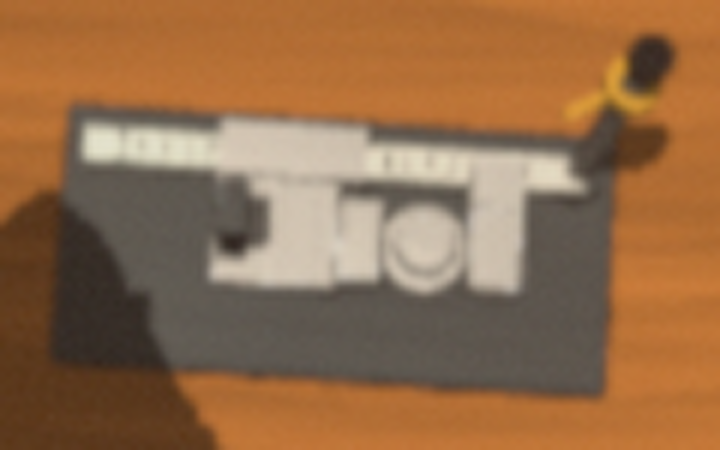

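The jaw is shut: in the top crop the bush at (425,245) touches both jaw blocks, and it stands upright with the collar untouched. Next, the loupe.

```bash
cat > lo1.py <<'E'
from rig import bot,capture,order,sensors
from h import *
th=-.19;hx=np.array([np.cos(th),np.sin(th),0]);ty=np.array([-hx[1],hx[0],0]);ori=np.array([-hx,ty,[0,0,-1.]]).T
g=np.array([.4745,.304])
bot.reach([*g,.13],ori);print(sensors.get_tool_pos(),sensors.get_time_s())
cv2.imwrite("pics/side5.png",capture("side")["img"][:,:,::-1]);cv2.imwrite("pics/top5.png",capture("top")["img"][:,:,::-1])
bot.move_linear([*g,.0345],speed=.08);print(sensors.get_tool_pos(),sensors.get_ft_force(),sensors.get_time_s())
i=capture("side")["img"][:,:,::-1];cv2.imwrite("pics/side6c.png",cv2.resize(i[100:210,190:310],None,fx=5,fy=5,interpolation=cv2.INTER_CUBIC))
E
python3 lo1.py
```

```text
[0.47614329 0.30286946 0.13049043] 15.15
[0.47489905 0.30425247 0.03503892] [-0.23688589 -0.29724513 -0.62688102] 16.5917
```

View pics/side6c.png

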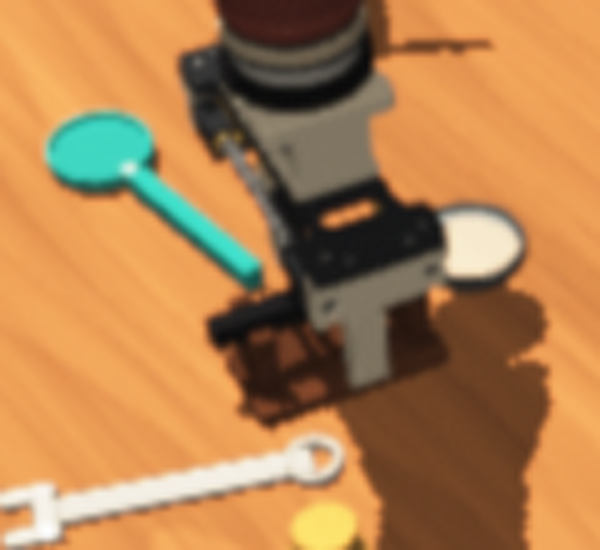

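View pics/top5.png

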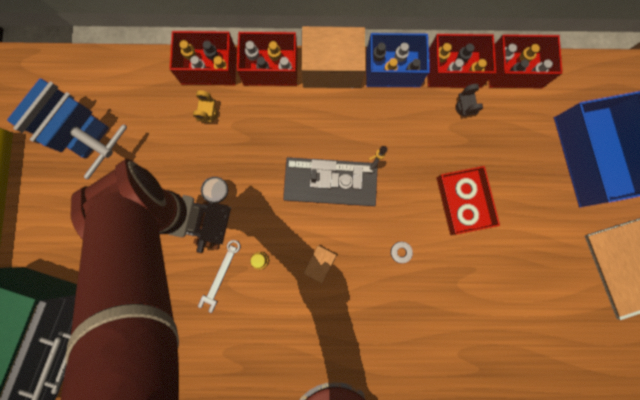

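The fingers straddle the black handle between the uprights, with the lens clear at crop (475,245). Now grip, lift and check.

```bash
cat > lo2.py <<'E'
from rig import bot,capture,order,sensors
from h import *
bot.grasp(35);print("gap",sensors.get_finger_gap(),sensors.get_tool_pos(),sensors.get_ft_force())
p=np.array(sensors.get_tool_pos())
bot.move_linear([p[0],p[1],.145],speed=.08);bot.pause(.3);print("lift",sensors.get_finger_gap(),sensors.get_tool_pos(),sensors.get_ft_force(),sensors.get_time_s())
for n,r in(("side",(190,70,350,190)),("top",(170,160,290,260))):
    i=capture(n)["img"][:,:,::-1];cv2.imwrite(f"pics/{n}7.png",i);cv2.imwrite(f"pics/{n}7c.png",cv2.resize(i[r[1]:r[3],r[0]:r[2]],None,fx=5,fy=5,interpolation=cv2.INTER_CUBIC))
E
python3 lo2.py
```

```text
gap 0.013956507096064481 [0.47449785 0.30402385 0.0344842 ] [-0.01390402  0.27293026  0.25883222]
lift 0.013501115183656143 [0.47439923 0.30398631 0.14477541] [ 0.46384424  0.2100653  -1.17067395] 19.675
```

View pics/side7c.png

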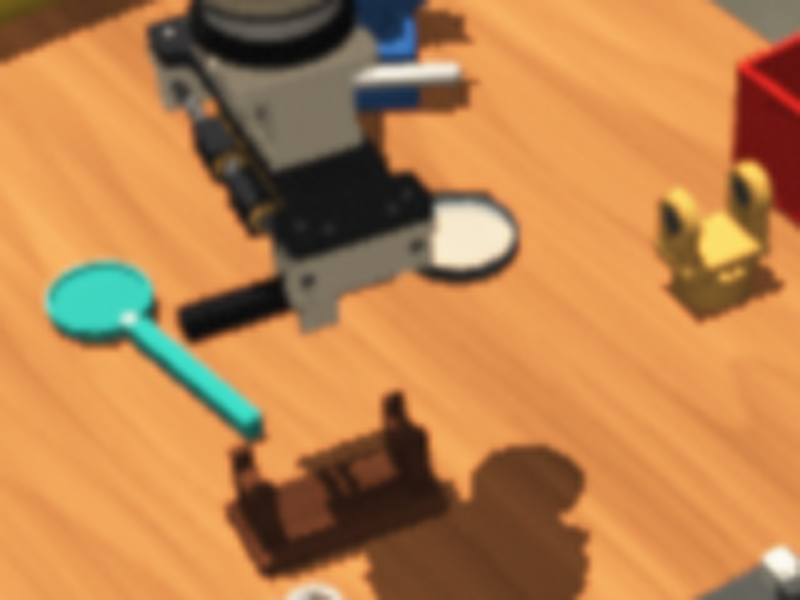

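View pics/top7c.png

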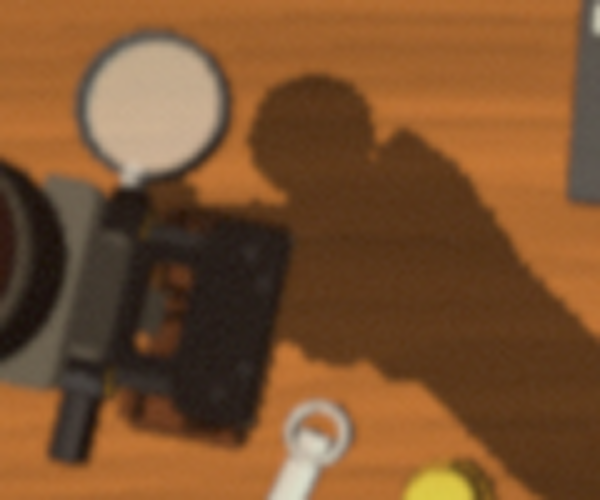

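It is lifted cleanly: gap 13.5 mm, loupe level, rest empty. The lens ring in the top crop spans x 78–229, y 31–180. I'll use that to correct the grip offset, then carry it over the bush at constant height, since nothing between here and there is as tall.

```bash
cat > lo3.py <<'E'
from rig import bot,capture,order,sensors
from h import *
T=capture("top")
p=np.array(sensors.get_tool_pos());Rt=np.array(sensors.get_tool_rot());hx=-Rt[:,0]
L=onz(T,(200.2,180.6),.168);off=L[:2]-p[:2];print("lens",L,"off",off,"expected",.085*hx[:2],np.hypot(*off))
d=np.load("cal.npz");R,t=d["R"],d["t"]
b1=onz(T,(425/6+275-.5,236/6+140-.5),.040);b2=onz(T,(423/6+275-.5,248/6+140-.5),.028);print("bush",b1,b2,R.T@(b1[:2]-t),R.T@(b2[:2]-t))
b=np.array([.5855,-.022])
off=(off+.085*hx[:2])/2
tgt=b-off;print("tgt",tgt,np.hypot(*tgt))
bot.move_linear([*tgt,.1435],speed=.12);bot.pause(.5)
print(sensors.get_tool_pos(),sensors.get_ft_force(),sensors.get_finger_gap(),sensors.get_time_s())
for n,r in(("side",(290,100,450,220)),("top",(260,110,400,230))):
    i=capture(n)["img"][:,:,::-1];cv2.imwrite(f"pics/{n}8.png",i);cv2.imwrite(f"pics/{n}8c.png",cv2.resize(i[r[1]:r[3],r[0]:r[2]],None,fx=5,fy=5,interpolation=cv2.INTER_CUBIC))
E
python3 lo3.py
```

```text
lens [0.55659548 0.28790694 0.168     ] off [ 0.08211156 -0.01613117] expected [ 0.08346959 -0.01605699] 0.08368107664822932
bush [ 0.58782775 -0.02212794  0.04      ] [ 0.58521768 -0.02221594  0.028     ] [ 1.33316926e-03 -4.40929890e-05] [-0.00126618 -0.00029625]
tgt [ 0.50270942 -0.00590592] 0.5027441154977251
[ 0.5027094  -0.00590699  0.14351903] [ 0.29580041  0.76572714 -0.8123715 ] 0.013909791625629886 23.0667
```

View pics/side8c.png

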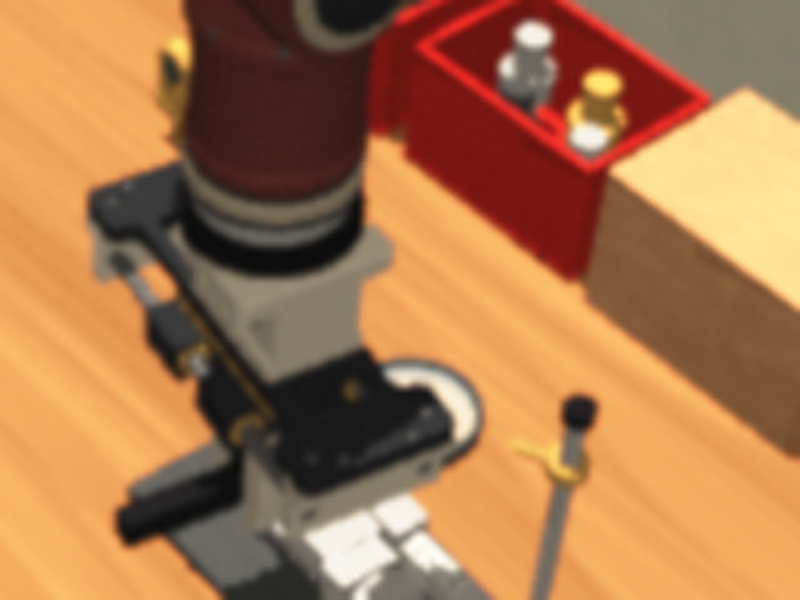

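View pics/top8c.png

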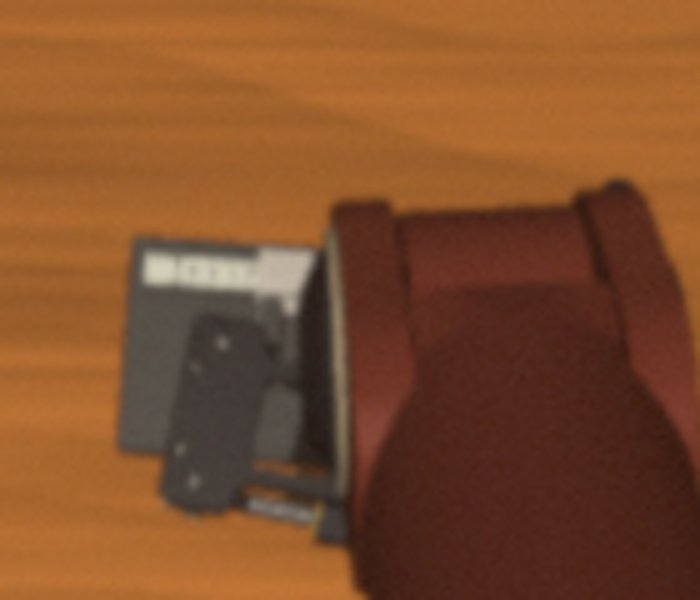

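The loupe hangs near the post without touching it. In the side crop the ring's visible edge reaches x=483, while the collar is at (567,465). The top view is blocked by the arm. I'll compare the ring's extremes with projections of the intended lens pose.

```bash
python3 - <<'E'
from rig import bot,capture,order,sensors
from h import *
S=capture("side")
p=np.array(sensors.get_tool_pos());Rt=np.array(sensors.get_tool_rot());hx=-Rt[:,0];print(Rt.round(3).tolist())
a=np.linspace(0,2*np.pi,73)
for z in(.155,.162,.169):
    c=np.array([.5855,-.022,z])
    tops=[[c[0]+.032*np.cos(t),c[1]+.032*np.sin(t),z+s] for t in a for s in(.005,-.005)]
    q=(proj(S,tops)+.5-[290,100])*5
    print(z,"right",q[:,0].max().round(1),"top",q[:,1].min().round(1),"bottom",q[:,1].max().round(1))
i=cv2.resize(S["img"][100:220,290:450],None,fx=5,fy=5,interpolation=cv2.INTER_CUBIC)[:,:,::-1].copy()
for s,col in((.005,(0,255,0)),(-.005,(0,0,255))):
    q=((proj(S,[[.5855+.032*np.cos(t),-.022+.032*np.sin(t),.162+s] for t in a])+.5-[290,100])*5*8).astype(int)
    cv2.polylines(i,[q],True,col,1,cv2.LINE_AA,3)
e=p[:2]-hx[:2]*.065
q=((proj(S,[[*e,.162]])+.5-[290,100])*5)[0].astype(int);cv2.circle(i,q.tolist(),3,(0,255,0),-1)
cv2.imwrite("pics/chk9.png",i)
E
```

```text
[[-0.982, 0.189, 0.0], [0.189, 0.982, -0.0], [-0.0, -0.0, -1.0]]
0.155 right 487.6 top 364.2 bottom 482.8
0.162 right 489.4 top 353.5 bottom 472.4
0.169 right 491.3 top 342.8 bottom 461.9
```

View pics/chk9.png

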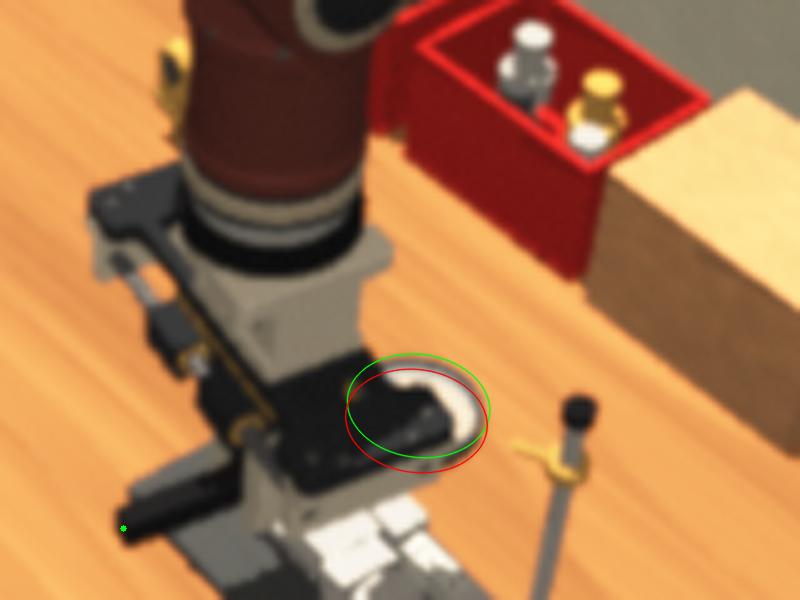

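The observed rim sits within about 1 px (roughly 2 mm) of the intended ring. The handle end lands on its predicted point, so the loupe is level and not tilted in the grip. The tool speed is settled, and I have well over 7 mm clearance to the post. Handing in.

```bash
python3 - <<'E'
from rig import bot,capture,order,sensors
import numpy as np
print(sensors.get_finger_gap(),np.abs(sensors.get_dq()).max(),sensors.get_ft_force(),sensors.get_time_s())
order.job_done()
E
```

```text
0.01370275443430686 0.0023433922141771987 [ 1.03484163  0.54098801 -1.55915376] 23.2167
the job is handed in; nothing more can be done
```

I shut the jaw on the bush, then took the loupe from its rest and handed in while holding it over the bush at collar height, at 23.2 s of the 66 s allowed. The hand-in gives no verdict.

**Jaw:** I pinched the thumb tab and slid the jaw until it stopped dead while the push rose to about 11.5 N. The pictures after release showed the bush upright and touching both jaws. By the arm's position the tab stopped at caliper y 76 mm. It should be 78 mm when tight, which I put down to about 2 mm of measuring error.

**Loupe at hand-in:**
- **Grip:** the fingers were 13.7 mm apart on the 14 mm handle, and the arm was still.
- **Height:** I put the lens centre at about 163 mm. The collar came out at 162 to 165 mm, depending on how I measured it.
- **Position:** the side view showed the lens ring within about 2 mm of where I wanted it.
- **Contact:** nothing looked close to the post or collar.

**Not fully checked:**
- **Lens position:** the arm blocked the top view in the final pose, so it rests on one partly hidden side view plus a top-view measurement taken just after lifting.
- **Jaw after the carry:** I did not look at it again in full.
- **Carton, bearing ring, coupling and wrench:** I did not re-measure them, but they looked unmoved in the last clear pictures.

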